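Tidy the screenhouse weighing bench

ROBOT

A 7-joint arm with a two-finger parallel gripper is mounted at the origin on the work surface. World frame = base frame: x ahead of the robot, y to its left, z up, the work surface at z = 0. Lengths are in m, angles in rad, forces in N, time in s.
With the tool pointing down it reaches from about 0.425 to 1.025 m from the base axis. Payload 3.6 kg.
Tool frame: the origin (TCP) lies on the mounting face of the last link; the fingertips stand 173 mm ahead of it and the grasp point (between the pads) lies 155 mm ahead of it; x points along the fingers, z is the direction in which the jaws open and shut, and the axes are right-handed (so a half turn about x gives the same grasp; the last joint's range is limited). The gripper opens to 85 mm and grips with 20 to 120 N. Pads are 22 mm wide; open, the fingers measure 114 mm over their backs; the gripper's body (76 mm by 85 mm) begins 54 mm behind the grasp point. The pads swing forward as they close: fully open they stand 13 mm farther back than shut.
Start: joints at [-1.276, 0.591, 0.048, 1.609, -0.033, 0.943, -0.034], TCP at [0.275, 0.671, 0.405] pointing down, gripper open.
Joint ranges: [-2.69, 2.69], [-0.47, 2.24], [-1.27, 1.36], [0.19, 2.51], [-1.53, 4.68], [0.08, 2.07], [-3.09, 3.09]. Speed limits (rad/s): [2.57, 2.57, 3.14, 3.14, 3.14, 3.14, 3.14].

INTERFACE

Orientations are given as a 3x3 rotation matrix whose columns are the frame's x, y, z axes.
In Python, from rig import env, cams gives the robot as it stands. The module is installed in compiled form; this text tells all that it offers.
- The arm moves only by the tool jog_arm, never from a script. Its argument "series" is a list of rows, each an object with "dp": the shift along the tool's x, y, z in mm, a list of three; "yaw": the turn about the tool's x in units of 8 degrees (1.0 is 8 degrees); "gripper": the opening, from 0 (shut) to 1 (fully open). A call has 1 to 5 rows; each row shifts and turns the commanded pose from where the row before left it, along the tool's axes as they then stand; what a row does not reach is not made up. A row lasts 1/8 s, in which the tool goes at most 62.5 mm and 10.7 degrees, less where a joint would pass 70% of its speed; a pose out of reach is approached as far as the arm can. A call with a gripper value outside its range is refused whole. The fingers move at their own pace and stop on an object; "force" is the grip in N (left out, the last holds). Time passes only in rows, so rows that do not move let the fingers close. It gives the time, the measured TCP pose, the force and the opening at its end, in the units of the state.
- env.sense(): the state, without advancing time (a new reading comes with each control period).
- cams.capture(name): name is "scene" or "top" or "wrist"; returns a dict with "color" (384x512x3 uint8, red, green, blue), "K" (3x3 intrinsics, pixels), "position" and "attitude" of the camera in the world. Camera axes: x right, y down, z forward; pixel columns grow to the right and rows downward; lengths in m; the calibration is good to about 2 mm. A picture is of the moment at which its call begins. There is no depth.
- env.close_job(): hands the job in, once; it reports no verdict.
The state is a dict: "clock": time; "qpos": joint angles; "qvel": joint speeds; "joint_efforts": joint torques, N m; "eef_pos": TCP position; "tool_rot": TCP orientation; "ft_force": force on the tool from outside, world axes, zero at the start; "moment": the same for the moment, N m; "width": finger opening in m.
Only numpy, scipy, OpenCV 4.12 (cv2) and the standard library are available. Lean on these libraries where they do the work, as an engineer would, in place of code of your own. Each camera call takes 0.05 s, during which the arm holds its last target. There are 200 camera calls.

TASK

Tidy this weighing bench: slide the two loose cups along the bench, right inside the open-fronted tray that already holds a stack of cups, and slide the loose flat round dish right inside the tray that holds a stack of dishes; never lift the cups or the dish off the bench or tip them over. Stand the steel check weight upright, centred on the balance's round pan to within 10 mm, gently enough that the pan is never pressed down to its stop. Leave the jar and the bowl where they are.

Things in the scene. Friction and masses are not known exactly. Their poses are not given: they have to be found in the camera images.
- cup_1: One loose white plastic cup standing mouth down: a cone frustum 70 mm tall, 72 mm across at its bottom rim (5 mm high bead), 50 mm across at its closed top; loose, about 20 g. Origin: centre of its underside, z up.
- cup_2: The other loose white plastic cup standing mouth down: a cone frustum 70 mm tall, 72 mm across at its bottom rim (5 mm high bead), 50 mm across at its closed top; loose, about 20 g. Origin: centre of its underside, z up.
- dish: The loose flat lidded round dish, white plastic: 90 mm across, 18 mm high, about 50 g. Origin: centre of its underside, z up.
- cup_tray: Aluminium tray fixed to the bench, left or right: inside 200 mm (x) by 220 mm (y), walls 4 mm thick, 35 mm high at back and sides; front (-x) fully open, no sill: things slide in on the bench top. Origin: centre of its floor; mouth at x = -100 mm, back wall at +100 mm. Holds a fixed stack of nested cups, mouth down, 72 mm across, 109 mm high, at x = +60 mm, y = 0.
- dish_tray: Aluminium tray fixed to the bench, left or right: inside 200 mm (x) by 220 mm (y), walls 4 mm thick, 35 mm high at back and sides; front (-x) fully open, no sill: things slide in on the bench top. Origin: centre of its floor; mouth at x = -100 mm, back wall at +100 mm. Holds a fixed stack of three dishes, 90 mm across, 54 mm high, at x = +53 mm, y = 0.
- balance: Grey electronic bench balance fixed to the bench, housing 150 (x) by 130 mm (y), its top 38 mm above the bench; black display on the side facing the robot. Origin: centre of its underside. It stands at one side of the bench, left or right.
- pan_centre (a point): Centre of the top face of the balance's round steel pan (96 mm across, 5 mm thick), 62 mm above the bench when empty; it moves with the pan; z up. It lies 15 mm to +x of the balance's origin, in the balance's own frame.
- pan (a joint): How far the sprung pan is pressed down, in m: 0 empty, about 0.0045 with the check weight on it, 0.012 at its stop (counted as at its stop from 0.0105).
- weight: Loose 500 g steel check weight: upright cylinder 38 mm across and 44 mm high, above it a neck 18 mm across and a knob 26 mm across, 66 mm high in all. Origin: centre of its underside, z up. It starts on the bench, on the other side from the balance.
- jar: Bystander: amber glass jar, 60 mm across, 110 mm high, beyond the left side. Origin: centre of its underside.
- bowl: Bystander: red plastic bowl, 120 mm across, 50 mm high, beyond the right side. Origin: centre of its underside.

How it is judged:
At the end, for the whole second after the job is handed in: Both cups stand wholly inside the tray with the stack of cups and the dish lies wholly inside the tray with the stack of dishes (to 4 mm at the open front), all flat on the bench and at rest; the check weight stands upright on the pan, within 10 mm of its centre, pressing it down, at rest (x of cup_1 in the frame of cup_tray between -0.068 and 0.1 m and y of cup_1 in the frame of cup_tray between -0.11 and 0.11 m and height (world z) of each of cup_1, cup_2, dish below 0.006 m and angle between each of cup_1, cup_2, dish's own z axis and vertical below 0.12 rad and linear speed of each of cup_1, cup_2, dish, weight below 0.02 m/s and x of cup_2 in the frame of cup_tray between -0.068 and 0.1 m and y of cup_2 in the frame of cup_tray between -0.11 and 0.11 m and x of dish in the frame of dish_tray between -0.059 and 0.1 m and y of dish in the frame of dish_tray between -0.11 and 0.11 m and horizontal distance between weight and pan_centre below 0.01 m and z of weight in the frame of pan_centre between -0.003 and 0.003 m and angle between weight's own z axis and vertical below 0.1 rad and value of joint pan above 0.003 m); the robot touches nothing.
It fails at once if a cup or the dish lifted more than 15 mm off the bench (height (world z) of any of cup_1, cup_2, dish above 0.015 m).
It fails at once if a cup or the dish tipped by more than 30 degrees (angle between any of cup_1, cup_2, dish's own z axis and vertical above 0.52 rad).
It fails at once if the balance pan pressed down to its stop (value of joint pan above 0.0105 m).
It fails at once if the jar or the bowl moved by more than 20 mm (distance of any of jar, bowl from where it was at the start of the episode above 0.02 m).
It also fails if it takes over 72 s, if anything falls off the work surface, if the arm or the gripper's body presses on something with over 40 N, if the wrist force passes 120 N, or if a joint passes its speed limit or range.

## Working session

There is one attempt and no reset: what is moved stays moved. The work goes in short steps, Python scripts to look and compute and a tool call to move; the robot and the scene stay as the last step left them, time stands still between calls to the robot, and variables do not carry over. Pictures are saved under pics/ and viewed, about 8 in all and at most 12, crops included, and the job is handed in when it is done.

Besides the shell and the picture viewer there is one more tool, called after "Call:" by a JSON object that holds its "fn" and its "kwargs", one argument or row to a line. jog_arm: Moves the arm, as the interface text tells. Its arguments: {"type":"object","properties":{"series":{"type":"array","items":{"type":"object","properties":{"dp":{"type":"array","items":{"type":"number"}},"yaw":{"type":"number"},"gripper":{"type":"number"}}}},"force":{"type":"number"}},"required":["series"]}

```bash
mkdir -p pics; python3 - <<'E'
from rig import env,cams
import cv2,numpy as np
s=env.sense();print({k:np.round(v,3).tolist() for k,v in s.items()})
for n in("scene","top"):
    c=cams.capture(n);cv2.imwrite(f"pics/{n}0.png",c["color"][:,:,::-1]);print(n,c["K"].tolist(),np.round(c["position"],4),np.round(c["attitude"],4).tolist())
E
ls
```

```text
{'clock': 0.0, 'qpos': [-1.276, 0.592, 0.048, 1.61, -0.033, 0.943, -0.034], 'qvel': [0.0, 0.002, -0.001, 0.001, -0.0, -0.001, -0.001], 'joint_efforts': [-0.001, -54.87, 1.547, -19.812, 0.009, 0.009, 0.0], 'eef_pos': [0.275, 0.67, 0.404], 'tool_rot': [[-0.001, -0.925, 0.379], [-0.002, 0.379, 0.925], [-1.0, -0.0, -0.002]], 'ft_force': [0.426, 0.214, -0.788], 'moment': [0.037, 0.006, -0.029], 'width': 0.085}
scene [[432.0151710946803, 0.0, 248.67386425522415], [0.0, 432.0151710946803, 193.38569053287284], [0.0, 0.0, 1.0]] [ 1.2909 -0.0521  0.984 ] [[0.0436, 0.7918, -0.6092], [0.999, -0.0344, 0.0268], [0.0002, -0.6098, -0.7926]]
top [[395.51781879177753, 0.0, 254.43782502073987], [0.0, 395.51781879177753, 194.45020217877664], [0.0, 0.0, 1.0]] [0.3353 0.0042 1.2585] [[-0.0167, -0.9791, 0.2025], [-0.9999, 0.017, -0.0001], [-0.0033, -0.2025, -0.9793]]
pics
```

View pics/top0.png

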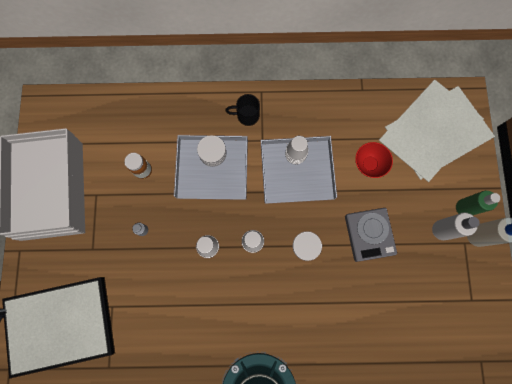

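View pics/scene0.png

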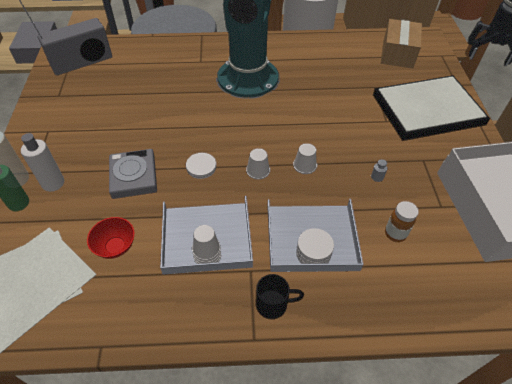

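The top view has +x up and +y left. The dish tray is left, with its stack at (211,151). The cup tray is right, with its stack at (298,150). The loose cups are at (207,246) and (253,241), the dish at (308,246), the weight at (140,229), and the balance pan at (373,229). I'll enlarge the view to measure.

```bash
python3 - <<'E'
import cv2
a=cv2.imread("pics/top0.png")[125:270,120:400]
cv2.imwrite("pics/crop0.png",cv2.resize(a,None,fx=2.857,fy=2.857,interpolation=cv2.INTER_CUBIC))
E
```

```text
(no output)
```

View pics/crop0.png

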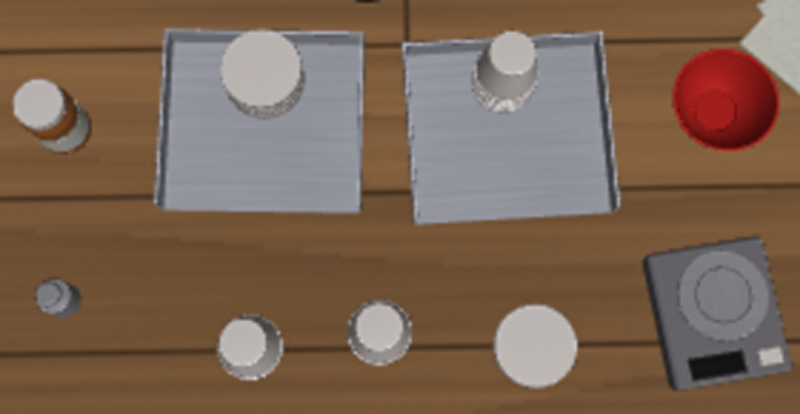

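```bash
cat > h.py <<'E'
import numpy as np,cv2
from rig import env,cams
def ray(c,u,v,z):
    d=np.array(c["attitude"])@np.linalg.solve(c["K"],[u,v,1.]);p=np.array(c["position"])
    return p+d*(z-p[2])/d[2]
def proj(c,P):
    q=(np.asarray(P)-c["position"])@np.array(c["attitude"]);q=q@np.array(c["K"]).T
    return q[...,:2]/q[...,2:]
def st():
    s=env.sense();print(round(s["clock"],2),np.round(s["eef_pos"],4),"yaw(z-axis)",np.round(s["tool_rot"][:,2],3),"y",np.round(s["tool_rot"][:,1],3),np.round(s["ft_force"],1),round(s["width"],4),np.round(s["qpos"],2));return s
E
python3 - <<'E'
from h import *
c=cams.capture("top")
for n,u,v,z in [("cupA",243,342,.07),("cupA base",251,347,.0),("cupB",380,327,.07),("cupB base",379,333,0),("dish",536,346,.018),("pan",723,294,.062),("bal f",675,388,.038),("bal f",790,370,.038),("bal b",645,255,.038),("bal b",762,238,.038),("wt",50,296,.066),("wt base",60,299,.03),("jar",38,104,.11),("dstack",262,70,.054),("cstack",512,53,.109),("dt L",156,203,.035),("dt R",361,205,.035),("dt bl",166,30,.035),("dt br",364,32,.035),("ct L",415,222,.0),("ct R",618,208,.035),("ct bl",404,44,.035),("ct br",602,32,.035),("bowl",726,99,.05)]:
    print(n,np.round(ray(c,u/2.857+120,v/2.857+125,z),4))
E
```

```text
cupA [0.4302 0.1543 0.07  ]
cupA base [0.4302 0.1542 0.    ]
cupB [0.4435 0.0106 0.07  ]
cupB base [0.4432 0.0122 0.    ]
dish [ 0.4246 -0.159   0.018 ]
pan [ 0.4729 -0.354   0.062 ]
bal f [ 0.3762 -0.3023  0.038 ]
bal f [ 0.3931 -0.4264  0.038 ]
bal b [ 0.5198 -0.2795  0.038 ]
bal b [ 0.5364 -0.4085  0.038 ]
wt [0.4825 0.3598 0.066 ]
wt base [0.4835 0.3595 0.03  ]
jar [0.6812 0.3682 0.11  ]
dstack [0.733  0.1377 0.054 ]
cstack [ 0.7291 -0.1351  0.109 ]
dt L [0.5876 0.2562 0.035 ]
dt R [0.5814 0.0296 0.035 ]
dt bl [0.789  0.2497 0.035 ]
dt br [0.7826 0.0237 0.035 ]
ct L [ 0.5678 -0.0305  0.    ]
ct R [ 0.5731 -0.2538  0.035 ]
ct bl [ 0.7674 -0.0216  0.035 ]
ct br [ 0.7777 -0.2475  0.035 ]
bowl [ 0.6915 -0.3777  0.05  ]
```

Call:
{"fn": "jog_arm", "kwargs": {
  "series": [
    {"dp":[20,0,0],"yaw":1.3,"gripper":1},
    {"dp":[20,0,0],"yaw":1.3,"gripper":1},
    {"dp":[20,0,0],"yaw":1.3,"gripper":1},
    {"dp":[20,0,0],"yaw":1.3,"gripper":1},
    {"dp":[20,0,0],"yaw":1.3,"gripper":1}
  ],
  "force": 40
}}

```text
clock: 0.78
eef_pos: [0.2746, 0.6708, 0.3037]
tool_rot: [[-0.0, -0.265, 0.964], [-0.001, 0.964, 0.265], [-1.0, -0.0, -0.0]]
ft_force: [-0.2, -0.1, -0.0]
width: 0.0855
```

Call:
{"fn": "jog_arm", "kwargs": {
  "series": [
    {"dp":[0,0,0],"yaw":1.3,"gripper":1},
    {"dp":[0,0,0],"yaw":0.66,"gripper":1},
    {"dp":[0,-50,34],"yaw":0,"gripper":1},
    {"dp":[0,-50,34],"yaw":0,"gripper":1},
    {"dp":[0,-50,34],"yaw":0,"gripper":1}
  ]
}}

```text
clock: 1.4
eef_pos: [0.3776, 0.5196, 0.3045]
tool_rot: [[0.0, -0.002, 1.0], [-0.0, 1.0, 0.002], [-1.0, -0.0, 0.0]]
ft_force: [1.6, 0.4, 0.2]
width: 0.0853
```

```bash
python3 -c "
from h import *
st()"
```

```text
1.4 [0.3776 0.5196 0.3045] yaw(z-axis) [1.    0.002 0.   ] y [-0.002  1.    -0.   ] [1.6 0.4 0.2] 0.0853 [-1.23  0.63  0.32  1.88 -0.3   0.67 -0.73]
```

Call:
{"fn": "jog_arm", "kwargs": {
  "series": [
    {"dp":[0,-40,26.4],"yaw":0,"gripper":1},
    {"dp":[0,-40,26.4],"yaw":0,"gripper":1},
    {"dp":[0,-40,26.4],"yaw":0,"gripper":1},
    {"dp":[0,-40,26.4],"yaw":0,"gripper":1},
    {"dp":[0,0,0],"yaw":0,"gripper":1}
  ]
}}

```text
clock: 2.02
eef_pos: [0.4856, 0.356, 0.305]
tool_rot: [[0.002, 0.008, 1.0], [-0.003, 1.0, -0.008], [-1.0, -0.003, 0.002]]
ft_force: [-0.5, -0.4, 0.2]
width: 0.0854
```

```bash
python3 - <<'E'
from h import *
c=cams.capture("wrist");im=c["color"][:,:,::-1].copy()
u=proj(c,[[.483,.3597,.066],[.483,.3597,.0]]);print(u,c["K"].tolist(),c["position"],np.round(c["attitude"],3).tolist())
for p in u: cv2.circle(im,tuple(int(i) for i in p),2,(0,0,255),-1)
cv2.imwrite("pics/w1.png",im);st()
E
```

```text
[[251.36251902 201.82879308]
 [251.89187232 181.52824646]] [[278.80019549871395, 0.0, 254.10217746881204], [0.0, 278.80019549871395, 194.4020066981057], [0.0, 0.0, 1.0]] [0.48536277 0.42784911 0.27414966] [[1.0, -0.007, -0.001], [-0.007, -0.958, -0.286], [0.001, 0.286, -0.958]]
2.08 [0.484  0.3588 0.3047] yaw(z-axis) [ 1.    -0.004  0.   ] y [ 0.004  1.    -0.001] [-1.6  0.2 -0.7] 0.0854 [-0.93  0.59  0.3   1.97 -0.29  0.62 -0.44]
```

View pics/w1.png

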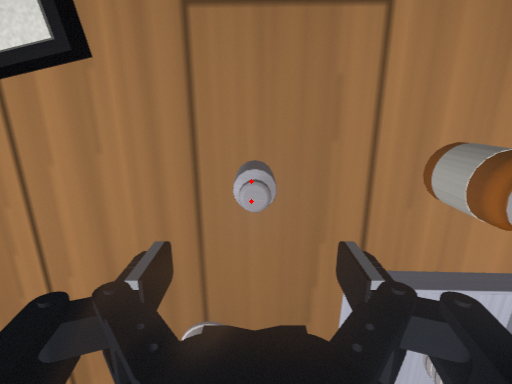

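The knob is at (257,195), about 6 px off the prediction. That puts the weight near (0.487, 0.364), so I'll descend with that correction and grip.

Call:
{"fn": "jog_arm", "kwargs": {
  "series": [
    {"dp":[30,1.5,0.5],"yaw":0,"gripper":1},
    {"dp":[30,1.5,0.5],"yaw":0,"gripper":1},
    {"dp":[30,1.5,0.5],"yaw":0,"gripper":1},
    {"dp":[25,0,0.5],"yaw":0,"gripper":1},
    {"dp":[0,0,0],"yaw":0,"gripper":0.3}
  ]
}}

```text
clock: 2.7
eef_pos: [0.4828, 0.3668, 0.1877]
tool_rot: [[-0.004, -0.003, 1.0], [-0.002, 1.0, 0.003], [-1.0, -0.002, -0.004]]
ft_force: [-0.4, 0.2, 1.2]
width: 0.0698
```

Call:
{"fn": "jog_arm", "kwargs": {
  "series": [
    {"dp":[0,0,0],"yaw":0,"gripper":0.3},
    {"dp":[0,0,0],"yaw":0,"gripper":0.2},
    {"dp":[0,0,0],"yaw":0,"gripper":0.2},
    {"dp":[0,0,0],"yaw":0,"gripper":0.2},
    {"dp":[0,0,0],"yaw":0,"gripper":0.2}
  ]
}}

```text
clock: 3.32
eef_pos: [0.4856, 0.3664, 0.1913]
tool_rot: [[0.003, -0.001, 1.0], [0.003, 1.0, 0.001], [-1.0, 0.003, 0.003]]
ft_force: [1.6, 1.4, 6.0]
width: 0.037
```

Call:
{"fn": "jog_arm", "kwargs": {
  "series": [
    {"dp":[-55,0,0],"yaw":0,"gripper":0.2},
    {"dp":[-60,-10,0],"yaw":0,"gripper":0.2},
    {"dp":[0,-40,-1],"yaw":0,"gripper":0.2},
    {"dp":[0,-60,-1],"yaw":0,"gripper":0.2},
    {"dp":[0,-60,-1],"yaw":0,"gripper":0.2}
  ]
}}

```text
clock: 3.95
eef_pos: [0.4804, 0.1939, 0.3043]
tool_rot: [[-0.002, -0.002, 1.0], [-0.001, 1.0, 0.002], [-1.0, -0.001, -0.002]]
ft_force: [1.2, -0.6, -5.3]
width: 0.0365
```

Call:
{"fn": "jog_arm", "kwargs": {
  "series": [
    {"dp":[0,-60,-1],"yaw":0,"gripper":0.2},
    {"dp":[0,-60,-1],"yaw":0,"gripper":0.2},
    {"dp":[0,-60,-1],"yaw":0,"gripper":0.2},
    {"dp":[0,-60,-1],"yaw":0,"gripper":0.2},
    {"dp":[0,-60,-1],"yaw":0,"gripper":0.2}
  ]
}}

```text
clock: 4.58
eef_pos: [0.4757, -0.106, 0.3042]
tool_rot: [[-0.003, -0.001, 1.0], [0.001, 1.0, 0.001], [-1.0, 0.001, -0.003]]
ft_force: [1.3, 0.3, -5.5]
width: 0.0369
```

Call:
{"fn": "jog_arm", "kwargs": {
  "series": [
    {"dp":[0,-60,-1],"yaw":0,"gripper":0.2},
    {"dp":[0,-60,-1],"yaw":0,"gripper":0.2},
    {"dp":[0,-50,0],"yaw":0,"gripper":0.2},
    {"dp":[0,-20,0],"yaw":0,"gripper":0.2},
    {"dp":[0,0,0],"yaw":0,"gripper":0.2}
  ]
}}

```text
clock: 5.2
eef_pos: [0.4741, -0.2956, 0.3042]
tool_rot: [[-0.002, 0.002, 1.0], [0.001, 1.0, -0.002], [-1.0, 0.001, -0.002]]
ft_force: [-0.6, 0.2, -4.8]
width: 0.0368
```

```bash
python3 - <<'E'
from h import *
c=cams.capture("wrist");s=cams.capture("scene");np.save("c_w2.npy",c,allow_pickle=True);np.save("c_s2.npy",s,allow_pickle=True)
st()
a=c["color"][:,:,::-1][60:340,106:406].copy() 
b=cv2.resize(s["color"][:,:,::-1][140:205,95:175],None,fx=5,fy=5,interpolation=cv2.INTER_CUBIC)
out=np.zeros((560,800,3),np.uint8);out[:373,:400]=cv2.resize(a,(400,373),interpolation=cv2.INTER_CUBIC);out[:325,400:]=b
cv2.imwrite("pics/w2.png",out[:373])
E
```

```text
5.3 [ 0.4748 -0.2924  0.3039] yaw(z-axis) [ 1.     0.002 -0.002] y [-0.002  1.     0.003] [ 0.2  0.6 -4.6] 0.0368 [ 0.32  0.53  0.21  2.07 -0.2   0.56  0.67]
```

View pics/w2.png

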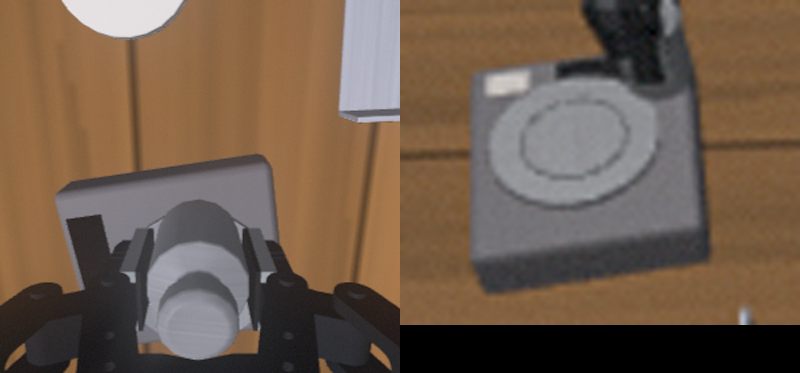

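```bash
python3 - <<'E'
from h import *
c=np.load("c_w2.npy",allow_pickle=True).item();s=np.load("c_s2.npy",allow_pickle=True).item()
print("pan",ray(s,129.2,167.8,.062))
print("knob",ray(c,256,302,.179), "TCP ~(.4744,-.294)")
# weight outline prediction for y offsets
for dy in(-.004,0,.004): print(dy,[(proj(c,[.4744,-.294+dy+r,z])-[106,60])*1.333 for r,z in((.019,.1135),(.013,.179),(-.013,.179))])
E
```

```text
pan [ 0.47651726 -0.35368395  0.062     ]
knob [ 0.47370513 -0.2961972   0.179     ] TCP ~(.4744,-.294)
-0.004 [array([200.89742494, 196.54704091]), array([202.35872747, 289.85190575]), array([202.16387254, 363.10675595])]
0 [array([200.90818002, 188.17988389]), array([202.39108251, 277.68816994]), array([202.19221894, 352.45005163])]
0.004 [array([200.91908081, 179.69937808]), array([202.42412911, 265.2644483 ]), array([202.22113186, 341.5803672 ])]
```

Call:
{"fn": "jog_arm", "kwargs": {
  "series": [
    {"dp":[15,-30,0],"yaw":0,"gripper":0.2},
    {"dp":[15,-20,0],"yaw":0,"gripper":0.2},
    {"dp":[0,-8,0],"yaw":0,"gripper":0.2},
    {"dp":[0,0,0],"yaw":0,"gripper":0.2},
    {"dp":[0,0,0],"yaw":0,"gripper":0.2}
  ]
}}

```text
clock: 5.92
eef_pos: [0.4758, -0.3508, 0.2752]
tool_rot: [[0.0, -0.003, 1.0], [0.001, 1.0, 0.003], [-1.0, 0.001, 0.0]]
ft_force: [-0.1, -0.2, -4.8]
width: 0.0368
```

Call:
{"fn": "jog_arm", "kwargs": {
  "series": [
    {"dp":[8,-1,0],"yaw":0,"gripper":0.2},
    {"dp":[7,0,0],"yaw":0,"gripper":0.2},
    {"dp":[4,0,0],"yaw":0,"gripper":0.2},
    {"dp":[2,0,0],"yaw":0,"gripper":0.2},
    {"dp":[0,0,0],"yaw":0,"gripper":0.2}
  ]
}}

```text
clock: 6.55
eef_pos: [0.4751, -0.3534, 0.2535]
tool_rot: [[-0.0, -0.001, 1.0], [0.0, 1.0, 0.001], [-1.0, 0.0, -0.0]]
ft_force: [-0.1, 0.2, -5.0]
width: 0.0364
```

Call:
{"fn": "jog_arm", "kwargs": {
  "series": [
    {"dp":[1,0,0],"yaw":0,"gripper":0.2},
    {"dp":[1,0,0],"yaw":0,"gripper":0.2},
    {"dp":[0,0,0],"yaw":0,"gripper":0.2},
    {"dp":[0,0,0],"yaw":0,"gripper":0.2}
  ]
}}

```text
clock: 7.05
eef_pos: [0.4753, -0.3536, 0.2519]
tool_rot: [[0.0, -0.001, 1.0], [-0.0, 1.0, 0.001], [-1.0, -0.0, 0.0]]
ft_force: [-0.1, 0.2, -2.9]
width: 0.0368
```

Call:
{"fn": "jog_arm", "kwargs": {
  "series": [
    {"dp":[1,0,0],"yaw":0,"gripper":0.2},
    {"dp":[0,0,0],"yaw":0,"gripper":0.2},
    {"dp":[0,0,0],"yaw":0,"gripper":0.55},
    {"dp":[0,0,0],"yaw":0,"gripper":0.8},
    {"dp":[0,0,0],"yaw":0,"gripper":1}
  ],
  "force": 20
}}

```text
clock: 7.68
eef_pos: [0.4755, -0.3536, 0.251]
tool_rot: [[0.001, -0.001, 1.0], [-0.0, 1.0, 0.001], [-1.0, -0.0, 0.001]]
ft_force: [0.0, -0.5, -0.4]
width: 0.0806
```

Call:
{"fn": "jog_arm", "kwargs": {
  "series": [
    {"dp":[0,0,0],"yaw":0,"gripper":1},
    {"dp":[-30,0,0],"yaw":0,"gripper":1},
    {"dp":[-40,0,0],"yaw":0,"gripper":1},
    {"dp":[-30,30,0],"yaw":0,"gripper":1},
    {"dp":[0,60,0],"yaw":0,"gripper":1}
  ]
}}

```text
clock: 8.3
eef_pos: [0.476, -0.2657, 0.3537]
tool_rot: [[0.007, 0.005, 1.0], [-0.005, 1.0, -0.005], [-1.0, -0.005, 0.007]]
ft_force: [0.7, 1.9, 0.1]
width: 0.0856
```

Call:
{"fn": "jog_arm", "kwargs": {
  "series": [
    {"dp":[10,55,-6.6],"yaw":0,"gripper":1},
    {"dp":[15,55,-6.6],"yaw":0,"gripper":1},
    {"dp":[15,55,-6.6],"yaw":0,"gripper":1},
    {"dp":[15,55,-6.6],"yaw":0,"gripper":1},
    {"dp":[5,55,-6.6],"yaw":0,"gripper":1}
  ]
}}

```text
clock: 8.93
eef_pos: [0.4416, 0.0132, 0.2902]
tool_rot: [[-0.0, -0.001, 1.0], [-0.0, 1.0, 0.001], [-1.0, -0.0, -0.0]]
ft_force: [-0.0, 0.2, 0.2]
width: 0.0855
```

Call:
{"fn": "jog_arm", "kwargs": {
  "series": [
    {"dp":[0,0,0],"yaw":0,"gripper":1},
    {"dp":[0,0,0],"yaw":0,"gripper":1}
  ]
}}

```text
clock: 9.18
eef_pos: [0.4422, 0.0114, 0.2909]
tool_rot: [[0.001, -0.001, 1.0], [-0.0, 1.0, 0.001], [-1.0, -0.0, 0.001]]
ft_force: [-0.8, -0.5, 0.4]
width: 0.0854
```

```bash
python3 - <<'E'
from h import *
c=cams.capture("wrist");s=cams.capture("scene");st()
for p in proj(c,[[.4432,.0115,.07],[.4432,.0115,0],[.4302,.1543,.07]]): print(p)
a=c["color"][:,:,::-1]
b=cv2.resize(s["color"][:,:,::-1][125:205,95:175],None,fx=5,fy=5,interpolation=cv2.INTER_CUBIC)
print("pan px",proj(s,[[.4747,-.354,.058],[.4747,-.354,.058+.066]]))
out=np.zeros((400,800,3),np.uint8);out[:300,:400]=cv2.resize(a,(400,300),interpolation=cv2.INTER_AREA);out[:400,400:]=b
cv2.imwrite("pics/w3.png",out)
E
```

```text
9.28 [0.4422 0.0101 0.291 ] yaw(z-axis) [ 1.    -0.002  0.001] y [ 0.002  1.    -0.001] [ 0.4 -0.3  0.3] 0.0853 [-0.29  0.45  0.21  2.32 -0.24  0.38  0.13]
[256.60029406 214.99140437]
[255.96692141 189.36960709]
[235.45713852 -15.16471188]
pan px [[129.47716042 168.24643903]
 [124.15672598 152.27223884]]
```

View pics/w3.png

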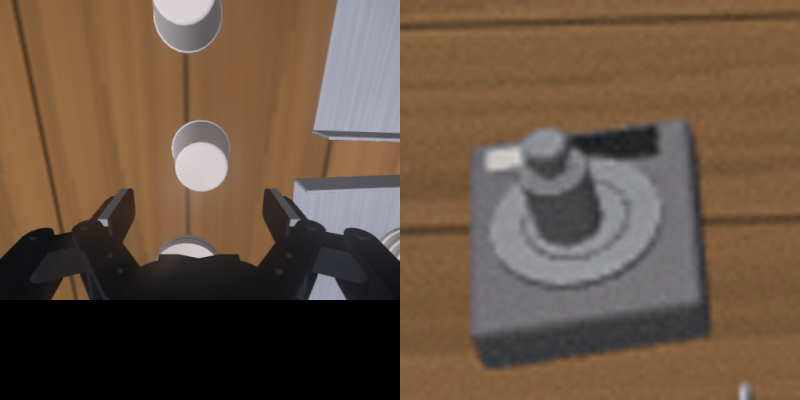

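The weight stands upright on the pan, its base at about (568,219) against the pan centre at (575,219) in the crop, so about 4 mm off. Cup B's top is at (257,214), which agrees with the prediction. Next I'll grip cup B where it stands and slide it.

Call:
{"fn": "jog_arm", "kwargs": {
  "series": [
    {"dp":[35,1,1],"yaw":0,"gripper":1},
    {"dp":[35,0,0],"yaw":0,"gripper":1},
    {"dp":[30,0,0],"yaw":0,"gripper":1},
    {"dp":[4,0,0],"yaw":0,"gripper":1},
    {"dp":[0,0,0],"yaw":0,"gripper":0.7}
  ]
}}

```text
clock: 9.9
eef_pos: [0.4432, 0.0114, 0.1871]
tool_rot: [[0.0, 0.001, 1.0], [-0.0, 1.0, -0.001], [-1.0, -0.0, 0.0]]
ft_force: [0.3, -0.3, 0.4]
width: 0.0699
```

Call:
{"fn": "jog_arm", "kwargs": {
  "series": [
    {"dp":[0,0,0],"yaw":0,"gripper":0.65},
    {"dp":[0,0,0],"yaw":0,"gripper":0.6},
    {"dp":[0,0,0],"yaw":0,"gripper":0.5},
    {"dp":[0,0,0],"yaw":0,"gripper":0.5}
  ]
}}

```text
clock: 10.4
eef_pos: [0.4433, 0.0121, 0.188]
tool_rot: [[0.003, -0.0, 1.0], [-0.0, 1.0, 0.0], [-1.0, -0.0, 0.003]]
ft_force: [-0.2, -1.0, 7.1]
width: 0.0618
```

Call:
{"fn": "jog_arm", "kwargs": {
  "series": [
    {"dp":[0,-15,8],"yaw":0,"gripper":0.5},
    {"dp":[0,-30,15],"yaw":0,"gripper":0.5},
    {"dp":[0,-30,15],"yaw":0,"gripper":0.5},
    {"dp":[0,-30,15],"yaw":0,"gripper":0.5},
    {"dp":[0,-27,15],"yaw":0,"gripper":0.5}
  ]
}}

```text
clock: 11.02
eef_pos: [0.511, -0.1189, 0.188]
tool_rot: [[-0.001, -0.002, 1.0], [0.002, 1.0, 0.002], [-1.0, 0.002, -0.001]]
ft_force: [-1.5, 3.6, 6.6]
width: 0.062
```

Call:
{"fn": "jog_arm", "kwargs": {
  "series": [
    {"dp":[0,-19,25],"yaw":0,"gripper":0.5},
    {"dp":[0,-19,30],"yaw":0,"gripper":0.5},
    {"dp":[0,-19,30],"yaw":0,"gripper":0.5},
    {"dp":[0,-18,25],"yaw":0,"gripper":0.5},
    {"dp":[0,0,15],"yaw":0,"gripper":0.5}
  ]
}}

```text
clock: 11.65
eef_pos: [0.6365, -0.1961, 0.188]
tool_rot: [[-0.0, 0.001, 1.0], [-0.002, 1.0, -0.001], [-1.0, -0.002, -0.0]]
ft_force: [-8.0, -2.6, 12.7]
width: 0.0619
```

Call:
{"fn": "jog_arm", "kwargs": {
  "series": [
    {"dp":[0,0,0],"yaw":0,"gripper":0.5},
    {"dp":[0,0,0],"yaw":0,"gripper":0.5}
  ]
}}

```text
clock: 11.9
eef_pos: [0.6371, -0.1949, 0.1881]
tool_rot: [[0.004, -0.001, 1.0], [-0.002, 1.0, 0.001], [-1.0, -0.002, 0.004]]
ft_force: [1.2, -2.6, 4.8]
width: 0.062
```

Call:
{"fn": "jog_arm", "kwargs": {
  "series": [
    {"dp":[0,0,0],"yaw":0,"gripper":0.85},
    {"dp":[0,0,0],"yaw":0,"gripper":1},
    {"dp":[0,0,0],"yaw":0,"gripper":1},
    {"dp":[-50,0,0],"yaw":0,"gripper":1},
    {"dp":[-55,0,0],"yaw":0,"gripper":1}
  ]
}}

```text
clock: 12.52
eef_pos: [0.6356, -0.1938, 0.2914]
tool_rot: [[-0.003, -0.001, 1.0], [0.001, 1.0, 0.001], [-1.0, 0.001, -0.003]]
ft_force: [0.7, -0.5, -0.1]
width: 0.0852
```

Call:
{"fn": "jog_arm", "kwargs": {
  "series": [
    {"dp":[0,50,-30],"yaw":0,"gripper":1},
    {"dp":[0,50,-30],"yaw":0,"gripper":1},
    {"dp":[0,50,-30],"yaw":0,"gripper":1},
    {"dp":[0,50,-30],"yaw":0,"gripper":1},
    {"dp":[0,50,-30],"yaw":0,"gripper":1}
  ]
}}

```text
clock: 13.15
eef_pos: [0.4847, 0.0572, 0.2917]
tool_rot: [[0.0, -0.001, 1.0], [0.0, 1.0, 0.001], [-1.0, 0.0, 0.0]]
ft_force: [0.9, 1.3, 0.4]
width: 0.0854
```

Call:
{"fn": "jog_arm", "kwargs": {
  "series": [
    {"dp":[0,50,-30],"yaw":0,"gripper":1},
    {"dp":[0,49,-27],"yaw":0,"gripper":1},
    {"dp":[0,0,0],"yaw":0,"gripper":1},
    {"dp":[0,0,0],"yaw":0,"gripper":1}
  ]
}}

```text
clock: 13.65
eef_pos: [0.4289, 0.1545, 0.2917]
tool_rot: [[0.0, -0.001, 1.0], [-0.0, 1.0, 0.001], [-1.0, -0.0, 0.0]]
ft_force: [0.4, -0.8, 0.4]
width: 0.0857
```

```bash
python3 - <<'E'
from h import *
c=cams.capture("wrist");s=cams.capture("scene");st()
print(proj(c,[[.4302,.1543,.07],[.4302,.1543,0]])*400/512)
a=c["color"][:,:,::-1]
b=cv2.resize(s["color"][:,:,::-1][140:280,150:290],(400,400),interpolation=cv2.INTER_CUBIC)
out=np.zeros((400,800,3),np.uint8);out[:300,:400]=cv2.resize(a,(400,300),interpolation=cv2.INTER_AREA);out[:400,400:]=b
cv2.imwrite("pics/w4.png",out)
E
```

```text
13.75 [0.4295 0.1532 0.2918] yaw(z-axis) [ 1.    -0.002  0.001] y [ 0.002  1.    -0.001] [-0.4 -0.2  0. ] 0.0854 [-0.59  0.46  0.19  2.3  -0.22  0.4  -0.22]
[[200.85082634 167.97985847]
 [200.28371127 148.03428423]]
```

View pics/w4.png

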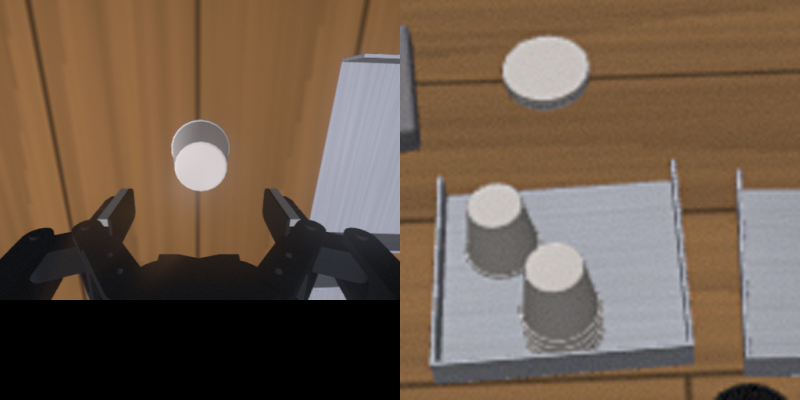

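Cup B is upright inside its tray. Cup A's top is at (200,166), as predicted. I'll grip it and slide it into the other half of the tray.

Call:
{"fn": "jog_arm", "kwargs": {
  "series": [
    {"dp":[35,1,0.5],"yaw":0,"gripper":1},
    {"dp":[35,0.5,0.5],"yaw":0,"gripper":1},
    {"dp":[30,0,0],"yaw":0,"gripper":1},
    {"dp":[4,0,0],"yaw":0,"gripper":1},
    {"dp":[0,0,0],"yaw":0,"gripper":0.7}
  ]
}}

```text
clock: 14.38
eef_pos: [0.4304, 0.155, 0.188]
tool_rot: [[0.0, 0.001, 1.0], [-0.0, 1.0, -0.001], [-1.0, -0.0, 0.0]]
ft_force: [0.6, 0.2, 0.7]
width: 0.0697
```

Call:
{"fn": "jog_arm", "kwargs": {
  "series": [
    {"dp":[0,0,0],"yaw":0,"gripper":0.65},
    {"dp":[0,0,0],"yaw":0,"gripper":0.6},
    {"dp":[0,0,0],"yaw":0,"gripper":0.5},
    {"dp":[0,0,0],"yaw":0,"gripper":0.5}
  ]
}}

```text
clock: 14.88
eef_pos: [0.4303, 0.1558, 0.1888]
tool_rot: [[0.002, -0.0, 1.0], [0.0, 1.0, 0.0], [-1.0, 0.0, 0.002]]
ft_force: [-0.4, -1.4, 8.2]
width: 0.0617
```

Call:
{"fn": "jog_arm", "kwargs": {
  "series": [
    {"dp":[0,-20,4],"yaw":0,"gripper":0.5},
    {"dp":[0,-40,10],"yaw":0,"gripper":0.5},
    {"dp":[0,-40,10],"yaw":0,"gripper":0.5},
    {"dp":[0,-40,10],"yaw":0,"gripper":0.5},
    {"dp":[0,-40,10],"yaw":0,"gripper":0.5}
  ]
}}

```text
clock: 15.5
eef_pos: [0.4746, -0.0228, 0.1888]
tool_rot: [[0.001, -0.005, 1.0], [0.003, 1.0, 0.005], [-1.0, 0.003, 0.001]]
ft_force: [-0.0, 5.5, 5.8]
width: 0.0611
```

Call:
{"fn": "jog_arm", "kwargs": {
  "series": [
    {"dp":[0,-35,2],"yaw":0,"gripper":0.5},
    {"dp":[0,-26,5],"yaw":0,"gripper":0.5},
    {"dp":[0,0,30],"yaw":0,"gripper":0.5},
    {"dp":[0,0,35],"yaw":0,"gripper":0.5},
    {"dp":[0,0,35],"yaw":0,"gripper":0.5}
  ]
}}

```text
clock: 16.12
eef_pos: [0.5767, -0.0854, 0.1884]
tool_rot: [[-0.013, 0.0, 1.0], [0.0, 1.0, -0.0], [-1.0, 0.0, -0.013]]
ft_force: [-3.0, 0.0, 4.1]
width: 0.0615
```

Call:
{"fn": "jog_arm", "kwargs": {
  "series": [
    {"dp":[0,0,35],"yaw":0,"gripper":0.5},
    {"dp":[0,0,15],"yaw":0,"gripper":0.5},
    {"dp":[0,0,0],"yaw":0,"gripper":0.5},
    {"dp":[0,0,0],"yaw":0,"gripper":0.5}
  ]
}}

```text
clock: 16.62
eef_pos: [0.6316, -0.0844, 0.1888]
tool_rot: [[0.002, -0.001, 1.0], [0.0, 1.0, 0.001], [-1.0, 0.0, 0.002]]
ft_force: [-0.8, 0.4, 4.8]
width: 0.0615
```

Call:
{"fn": "jog_arm", "kwargs": {
  "series": [
    {"dp":[0,0,0],"yaw":0,"gripper":0.85},
    {"dp":[0,0,0],"yaw":0,"gripper":1},
    {"dp":[0,0,0],"yaw":0,"gripper":1},
    {"dp":[-50,0,0],"yaw":0,"gripper":1},
    {"dp":[-55,0,0],"yaw":0,"gripper":1}
  ]
}}

```text
clock: 17.25
eef_pos: [0.6305, -0.0847, 0.2926]
tool_rot: [[-0.003, -0.001, 1.0], [0.0, 1.0, 0.001], [-1.0, 0.0, -0.003]]
ft_force: [0.7, 0.1, 0.1]
width: 0.0851
```

Call:
{"fn": "jog_arm", "kwargs": {
  "series": [
    {"dp":[0,-27,-44],"yaw":0,"gripper":1},
    {"dp":[0,-27,-44],"yaw":0,"gripper":1},
    {"dp":[0,-27,-44],"yaw":0,"gripper":0.7},
    {"dp":[0,-27,-44],"yaw":0,"gripper":0.7},
    {"dp":[0,-27,-44],"yaw":0,"gripper":0.7}
  ]
}}

```text
clock: 17.88
eef_pos: [0.4097, -0.2208, 0.2928]
tool_rot: [[0.0, -0.001, 1.0], [-0.0, 1.0, 0.001], [-1.0, -0.0, 0.0]]
ft_force: [-0.9, 0.0, 0.7]
width: 0.0595
```

Call:
{"fn": "jog_arm", "kwargs": {
  "series": [
    {"dp":[25,0,0],"yaw":0.9,"gripper":0.7},
    {"dp":[25,0,0],"yaw":0.85,"gripper":0.7},
    {"dp":[0,0,0],"yaw":0,"gripper":0.7},
    {"dp":[0,0,0],"yaw":0,"gripper":0.7}
  ]
}}

```text
clock: 18.38
eef_pos: [0.4114, -0.22, 0.2431]
tool_rot: [[0.0, 0.239, 0.971], [-0.0, 0.971, -0.239], [-1.0, -0.0, 0.0]]
ft_force: [0.3, 0.5, 0.4]
width: 0.0597
```

```bash
python3 - <<'E'
from h import *
c=cams.capture("wrist");s=cams.capture("scene");st();np.save("c5.npy",c,allow_pickle=True)
print(proj(c,[[.4246,-.159,.018]])*400/512)
a=c["color"][:,:,::-1]
b=cv2.resize(s["color"][:,:,::-1][140:280,130:270],(400,400),interpolation=cv2.INTER_CUBIC)
out=np.zeros((400,800,3),np.uint8);out[:300,:400]=cv2.resize(a,(400,300),interpolation=cv2.INTER_AREA);out[:400,400:]=b
cv2.imwrite("pics/w5.png",out)
E
```

```text
18.48 [ 0.4116 -0.22    0.2435] yaw(z-axis) [ 0.971 -0.24   0.002] y [ 0.24   0.971 -0.   ] [-0.1  0.1  0.4] 0.0597 [ 0.34  0.56  0.07  2.29 -0.14  0.29  0.29]
[[197.4429576  98.7939501]]
```

View pics/w5.png

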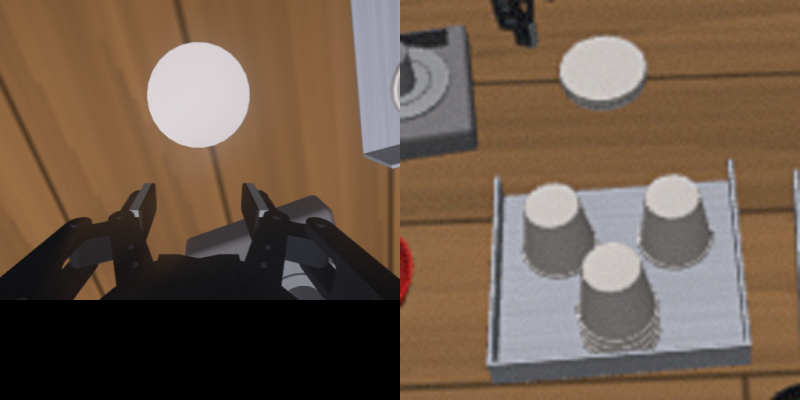

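Both cups stand upright in the cup tray. The dish is at (198,95), about 4 mm beyond the prediction. I'll lower the half-open fingers behind it.

Call:
{"fn": "jog_arm", "kwargs": {
  "series": [
    {"dp":[30,0,0],"yaw":0,"gripper":0.7},
    {"dp":[29,0,0],"yaw":0,"gripper":0.7},
    {"dp":[2,0,0],"yaw":0,"gripper":0.7},
    {"dp":[2,0,0],"yaw":0,"gripper":0.7},
    {"dp":[0,0,0],"yaw":0,"gripper":0.7}
  ]
}}

```text
clock: 19.1
eef_pos: [0.4115, -0.2202, 0.1807]
tool_rot: [[0.002, 0.241, 0.971], [-0.001, 0.971, -0.241], [-1.0, -0.0, 0.002]]
ft_force: [-0.5, -0.1, -0.0]
width: 0.0598
```

Call:
{"fn": "jog_arm", "kwargs": {
  "series": [
    {"dp":[2,0,0],"yaw":0,"gripper":0.7},
    {"dp":[1,0,0],"yaw":0,"gripper":0.7},
    {"dp":[0,0,0],"yaw":0,"gripper":0.7}
  ]
}}

```text
clock: 19.48
eef_pos: [0.4112, -0.22, 0.1768]
tool_rot: [[0.0, 0.241, 0.97], [-0.0, 0.97, -0.241], [-1.0, -0.0, 0.0]]
ft_force: [-0.6, -0.2, -0.6]
width: 0.0599
```

```bash
python3 - <<'E'
from h import *
s=cams.capture("scene");w=cams.capture("wrist");st()
b=cv2.resize(s["color"][:,:,::-1][120:200,130:230],(500,400),interpolation=cv2.INTER_CUBIC)
a=cv2.resize(w["color"][:,:,::-1][100:330,140:370],(300,300))
out=np.zeros((400,800,3),np.uint8);out[:,:500]=b;out[:300,500:]=a
cv2.imwrite("pics/w6.png",out)
E
```

```text
19.57 [ 0.4111 -0.22    0.1767] yaw(z-axis) [ 0.97  -0.241  0.   ] y [ 0.241  0.97  -0.   ] [-0.2 -0.  -1.3] 0.0599 [ 0.37  0.7   0.03  2.31 -0.15  0.14  0.3 ]
```

View pics/w6.png

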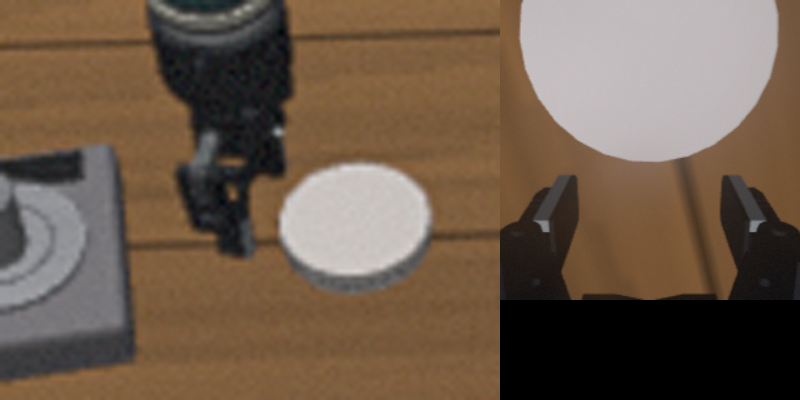

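Call:
{"fn": "jog_arm", "kwargs": {
  "series": [
    {"dp":[2,0,0],"yaw":0,"gripper":0.7},
    {"dp":[2,0,0],"yaw":0,"gripper":0.7},
    {"dp":[0,0,0],"yaw":0,"gripper":0.7}
  ]
}}

```text
clock: 19.95
eef_pos: [0.4111, -0.22, 0.1725]
tool_rot: [[-0.0, 0.241, 0.97], [0.0, 0.97, -0.241], [-1.0, 0.0, -0.0]]
ft_force: [-0.3, -1.1, 0.2]
width: 0.0598
```

Call:
{"fn": "jog_arm", "kwargs": {
  "series": [
    {"dp":[0,10,0],"yaw":0,"gripper":0.7},
    {"dp":[0,15,0],"yaw":0,"gripper":0.7},
    {"dp":[0,20,0],"yaw":0,"gripper":0.7},
    {"dp":[0,30,0],"yaw":0,"gripper":0.7},
    {"dp":[0,30,0],"yaw":0,"gripper":0.7}
  ]
}}

```text
clock: 20.58
eef_pos: [0.4367, -0.1161, 0.1727]
tool_rot: [[0.0, 0.24, 0.971], [0.0, 0.971, -0.24], [-1.0, 0.0, 0.0]]
ft_force: [0.5, -0.5, 0.1]
width: 0.0602
```

Call:
{"fn": "jog_arm", "kwargs": {
  "series": [
    {"dp":[0,30,0],"yaw":0,"gripper":0.7},
    {"dp":[0,30,0],"yaw":0,"gripper":0.7},
    {"dp":[0,30,0],"yaw":0,"gripper":0.7},
    {"dp":[0,30,0],"yaw":0,"gripper":0.7},
    {"dp":[0,30,0],"yaw":0,"gripper":0.7}
  ]
}}

```text
clock: 21.2
eef_pos: [0.4724, 0.0297, 0.1727]
tool_rot: [[-0.0, 0.24, 0.971], [0.0, 0.971, -0.24], [-1.0, 0.0, -0.0]]
ft_force: [0.5, -0.8, -0.2]
width: 0.0598
```

Call:
{"fn": "jog_arm", "kwargs": {
  "series": [
    {"dp":[0,25,0],"yaw":0,"gripper":0.7},
    {"dp":[0,20,0],"yaw":0,"gripper":0.7},
    {"dp":[0,15,0],"yaw":0,"gripper":0.7},
    {"dp":[0,8,0],"yaw":0,"gripper":0.7},
    {"dp":[0,3,0],"yaw":0,"gripper":0.7}
  ]
}}

```text
clock: 21.82
eef_pos: [0.4896, 0.0967, 0.1727]
tool_rot: [[-0.0, 0.241, 0.971], [-0.0, 0.971, -0.241], [-1.0, -0.0, -0.0]]
ft_force: [-0.3, -0.8, 0.6]
width: 0.0598
```

Call:
{"fn": "jog_arm", "kwargs": {
  "series": [
    {"dp":[0,-25,0],"yaw":0,"gripper":0.7},
    {"dp":[-35,0,0],"yaw":0,"gripper":0.7},
    {"dp":[-35,0,0],"yaw":0,"gripper":0.7},
    {"dp":[0,30,-31],"yaw":0,"gripper":0.7},
    {"dp":[0,30,-31],"yaw":0,"gripper":0.7}
  ]
}}

```text
clock: 22.45
eef_pos: [0.4379, 0.1449, 0.2434]
tool_rot: [[0.002, 0.245, 0.97], [0.0, 0.97, -0.245], [-1.0, 0.001, 0.002]]
ft_force: [-0.4, -0.1, -1.1]
width: 0.0599
```

Call:
{"fn": "jog_arm", "kwargs": {
  "series": [
    {"dp":[0,0,0],"yaw":1.3,"gripper":0.7},
    {"dp":[0,0,0],"yaw":1.3,"gripper":0.7},
    {"dp":[0,0,0],"yaw":1.3,"gripper":0.7},
    {"dp":[0,0,0],"yaw":1.3,"gripper":0.7},
    {"dp":[0,0,0],"yaw":1.3,"gripper":0.7}
  ]
}}

```text
clock: 23.08
eef_pos: [0.4379, 0.1445, 0.2428]
tool_rot: [[-0.0, 0.916, 0.4], [-0.0, 0.4, -0.916], [-1.0, -0.0, 0.0]]
ft_force: [-0.3, 0.1, 0.4]
width: 0.06
```

Call:
{"fn": "jog_arm", "kwargs": {
  "series": [
    {"dp":[0,0,0],"yaw":1.3,"gripper":0.7},
    {"dp":[0,0,0],"yaw":1.3,"gripper":0.7},
    {"dp":[0,0,0],"yaw":0.6,"gripper":0.7},
    {"dp":[0,0,0],"yaw":0,"gripper":0.7}
  ]
}}

```text
clock: 23.58
eef_pos: [0.4379, 0.1447, 0.2426]
tool_rot: [[-0.0, 1.0, -0.027], [-0.001, -0.027, -1.0], [-1.0, -0.0, 0.001]]
ft_force: [0.6, 0.4, -0.2]
width: 0.0595
```

```bash
python3 - <<'E'
from h import *
c=cams.capture("wrist");st()
np.save("c7.npy",c,allow_pickle=True)
g=c["color"][:,:,::-1].copy();print(proj(c,[.5,.141,.018]))
cv2.imwrite("pics/w7.png",g)
E
```

```text
23.62 [0.4379 0.1448 0.2427] yaw(z-axis) [-0.027 -1.     0.   ] y [ 1.    -0.027 -0.   ] [-0.4  0.3 -0.5] 0.0599 [-0.83  0.64  0.57  2.32 -0.91  0.42 -1.08]
[256.78736218 125.60424045]
```

View pics/w7.png

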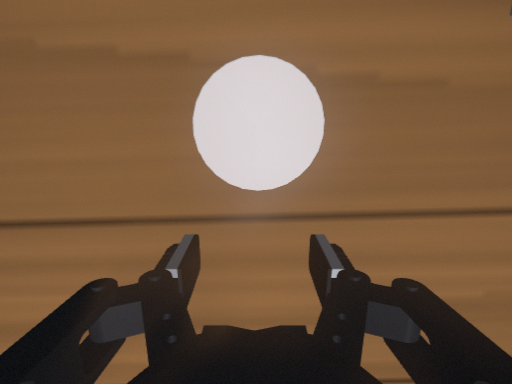

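The dish is at (258,123), close to its intended (0.50, 0.14). I'll lower behind it and push it straight into the tray.

Call:
{"fn": "jog_arm", "kwargs": {
  "series": [
    {"dp":[30,0,0],"yaw":0,"gripper":0.7},
    {"dp":[30,0,0],"yaw":0,"gripper":0.7},
    {"dp":[10,0,0],"yaw":0,"gripper":0.7},
    {"dp":[0,0,0],"yaw":0,"gripper":0.7}
  ]
}}

```text
clock: 24.12
eef_pos: [0.438, 0.1447, 0.1722]
tool_rot: [[-0.001, 1.0, -0.028], [0.0, -0.028, -1.0], [-1.0, -0.001, -0.0]]
ft_force: [-0.0, -0.6, 0.0]
width: 0.0595
```

Call:
{"fn": "jog_arm", "kwargs": {
  "series": [
    {"dp":[0,10,0],"yaw":0,"gripper":0.7},
    {"dp":[0,15,0],"yaw":0,"gripper":0.7},
    {"dp":[0,25,0],"yaw":0,"gripper":0.7},
    {"dp":[0,25,0],"yaw":0,"gripper":0.7},
    {"dp":[0,25,0],"yaw":0,"gripper":0.7}
  ]
}}

```text
clock: 24.75
eef_pos: [0.5394, 0.1429, 0.1737]
tool_rot: [[0.002, 1.0, -0.026], [-0.0, -0.026, -1.0], [-1.0, 0.002, 0.0]]
ft_force: [0.5, -0.8, -0.7]
width: 0.0597
```

Call:
{"fn": "jog_arm", "kwargs": {
  "series": [
    {"dp":[0,20,0],"yaw":0,"gripper":0.7},
    {"dp":[0,15,0],"yaw":0,"gripper":0.7},
    {"dp":[0,10,0],"yaw":0,"gripper":0.7},
    {"dp":[0,5,0],"yaw":0,"gripper":0.7},
    {"dp":[0,0,0],"yaw":0,"gripper":0.7}
  ]
}}

```text
clock: 25.38
eef_pos: [0.5879, 0.1412, 0.1727]
tool_rot: [[0.0, 1.0, -0.027], [-0.0, -0.027, -1.0], [-1.0, 0.0, 0.0]]
ft_force: [-0.3, -0.5, 0.1]
width: 0.0597
```

Now I'll back off, lift, retreat to the robot's side and check with the top and scene cameras.

Call:
{"fn": "jog_arm", "kwargs": {
  "series": [
    {"dp":[0,-30,0],"yaw":0,"gripper":0.7},
    {"dp":[-50,-20,0],"yaw":0,"gripper":0.7},
    {"dp":[-50,-20,0],"yaw":0,"gripper":0.7},
    {"dp":[-20,-20,-50],"yaw":0,"gripper":0.7},
    {"dp":[0,-20,-50],"yaw":0,"gripper":0.7}
  ]
}}

```text
clock: 26.0
eef_pos: [0.4806, 0.2446, 0.2947]
tool_rot: [[0.003, 1.0, -0.03], [0.002, -0.03, -1.0], [-1.0, 0.003, -0.002]]
ft_force: [0.6, 0.3, -1.0]
width: 0.0597
```

Call:
{"fn": "jog_arm", "kwargs": {
  "series": [
    {"dp":[0,0,-50],"yaw":0,"gripper":0.7},
    {"dp":[0,0,-50],"yaw":0,"gripper":0.7},
    {"dp":[0,0,0],"yaw":0,"gripper":0.7},
    {"dp":[0,0,0],"yaw":0,"gripper":0.7}
  ]
}}

```text
clock: 26.5
eef_pos: [0.4829, 0.3436, 0.2925]
tool_rot: [[-0.0, 1.0, -0.027], [-0.001, -0.027, -1.0], [-1.0, -0.0, 0.001]]
ft_force: [0.7, -0.5, 0.6]
width: 0.0599
```

```bash
python3 - <<'E'
from h import *
t=cams.capture("top");s=cams.capture("scene");st()
np.save("t8.npy",t,allow_pickle=True);np.save("s8.npy",s,allow_pickle=True)
a=cv2.resize(t["color"][:,:,::-1][130:270,170:400],(800,487),interpolation=cv2.INTER_CUBIC)
cv2.imwrite("pics/t8.png",a)
b=cv2.resize(s["color"][:,:,::-1][130:280,90:370],(800,429),interpolation=cv2.INTER_CUBIC)
cv2.imwrite("pics/s8.png",b)
E
```

```text
26.6 [0.4834 0.3423 0.2928] yaw(z-axis) [-0.03  -1.     0.001] y [ 1.   -0.03 -0.  ] [ 0.5 -0.3 -0.1] 0.06 [-1.21  0.72  0.78  2.02 -0.77  0.73 -1.54]
```

View pics/t8.png

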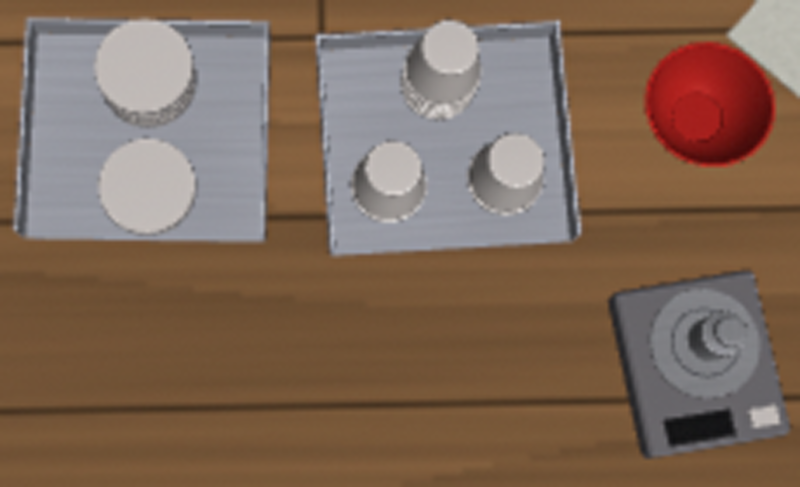

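View pics/s8.png

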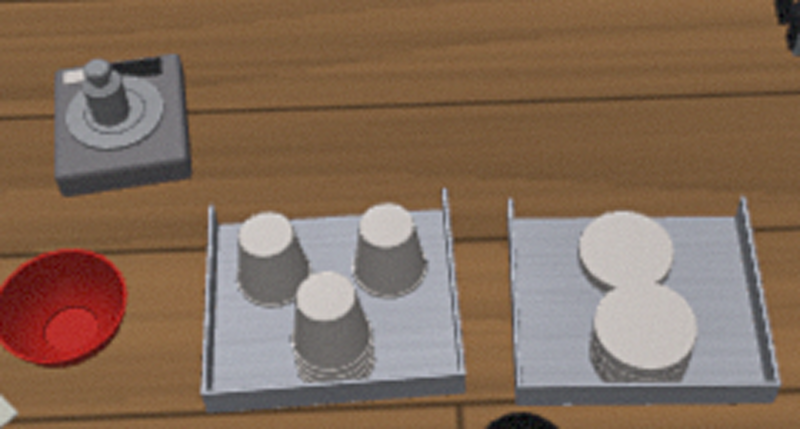

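```bash
python3 - <<'E'
from h import *
t=np.load("t8.npy",allow_pickle=True).item()
def R(u,v,z): return ray(t,(u+.5)/3.478-.5+170,(v+.5)/3.478-.5+130,z)
def fr(p,o,a):
    d=p[:2]-o;c,s=np.cos(a),np.sin(a);return np.round([c*d[0]+s*d[1],-s*d[0]+c*d[1]],4)
od,oc=np.array([.6815,.1395]),np.array([.6692,-.138])
print("dish",fr(R(147,186,.018),od,-.031),"cups",fr(R(391,167,.07),oc,.045),fr(R(516,160,.07),oc,.045))
print("mouth x at dish",fr(R(145,239,0),od,-.031))
w,p=R(734,333,.1235),R(706,343,.0575);print("weight",w,"pan",p,np.hypot(*(w-p)[:2]))
E
```

```text
dish [-0.0499 -0.0006] cups [-0.0339  0.0572] [-0.0345 -0.0543]
mouth x at dish [-0.0965  0.0015]
weight [ 0.47276004 -0.35808673  0.1235    ] pan [ 0.4723862  -0.35395947  0.0575    ] 0.004144155764470633
```

```bash
python3 -c "
from h import *
env.close_job();st()"
```

```text
the job is handed in; nothing more can be done
the job is handed in; nothing more can be done
```

The bench is tidied and I handed the job in at about 26.6 s of the 72 s. No verdict was reported, so the results below are my own checks from the last top-camera picture.

- **Cups:** I gripped each one low on the bench and slid it into the cup tray. They stand upright at about (-34, +57) and (-35, -54) mm in the tray frame, well inside the limits.
- **Dish:** I pushed it with the half-open fingers into the dish tray. It lies at about x = -50 mm, y = -1 mm. My estimates of x run from about -48 to -53 mm against a limit of -59 mm, so this is the tightest margin, at 6–10 mm.
- **Check weight:** It stands upright on the pan, about 4 mm from the centre (limit 10 mm). I lowered it in 1–2 mm steps until the force reading showed contact, then released it. I judged the pan's travel only from that force and the arm's height, as there was no direct reading of it.
- **Jar and bowl:** I made no move near either. The bowl looked to be in the same place in the last pictures. The jar was outside the last crops, so I did not re-check it.
- **Arm:** It ended clear of everything.

One reading disagreed: the tray mouth measured at -96.5 mm instead of -100 mm. That means my dish position could be off by about 3.5 mm, and the -53 mm estimate already allows for it.

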